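# Sort tagged carved brackets and show the doubtful one to the inspection camera

### The job

Sort the carved brackets by their tags: stand the red-tagged one in the red nest and the green-tagged one in the green nest, and let go of them. Then take the doubtful, yellow-tagged bracket and hold it in the air at the camera's viewing point, 160 mm in front of the lens over the white disc, carving centred on the line of sight and square to the tilted lens, tenon uppermost in the picture; finish while still holding it there, steady. Do not touch the camera or disturb the glue bottle, the wax tin and the brush.

Things in the scene. Friction and masses are not known exactly. Their poses are not given: they have to be found in the camera images.
- red_grip (a point): Middle of the square grip tenon of the red-tagged carved bracket, 76 mm above the underside of its foot, on its vertical centre line (tenon 22 x 22 mm, from 50 to 96 mm height). z up; the carved rosette is on the side towards -x.
- green_grip (a point): Middle of the square grip tenon of the green-tagged carved bracket, 76 mm above the underside of its foot, on its vertical centre line (tenon 22 x 22 mm, from 50 to 96 mm height). z up; the carved rosette is on the side towards -x.
- yellow_grip (a point): Middle of the square grip tenon of the yellow-tagged carved bracket, 76 mm above the underside of its foot, on its vertical centre line (tenon 22 x 22 mm, from 50 to 96 mm height). z up; the carved rosette is on the side towards -x.
- yellow_face (a point): Centre of the carved rosette on the yellow-tagged bracket's front, in the bracket's own axes: 18 mm towards -x from its centre line and 30 mm above the underside of its foot (46 mm below point yellow_grip). The rosette looks along -x; the tenon is towards +z.
- nest_red_in (a point): Centre of the inner floor of the red nest, a fixed shallow red tray 62 mm (x) by 86 mm (y) outside, 16 mm high, walls 5 mm, floor 5 mm thick: its pocket is 52 mm (x) by 76 mm (y), so a bracket's foot fits lengthwise with 6 mm to spare on each side, either way round.
- nest_green_in (a point): Centre of the inner floor of the green nest: the same as the red nest, but green.
- camera: Fixed inspection camera: a grey board 300 x 120 x 8 mm with a white disc (70 mm) on it and, 205 mm from the disc, a post 263 mm high with a grey camera head, white ring light (72 mm) and dark lens, looking over the disc 20 degrees down. Origin on the table under the disc's centre; x from disc to post, z up.
- lens (a point): Centre of the front of the camera's lens, about 230 mm above the table. Axes of the camera head: -x is the direction in which the lens looks (0.35 rad below level), y is level, z is the picture's upward direction.
- view (a point): The viewing point, in the air: on the lens's line of sight 160 mm in front of the lens, straight above the white disc's centre, 175 mm above the table. Same axes as point lens: +x points to the lens, z is the picture's upward direction.
- glue_mid (a point): Bystander: middle of a small white glue bottle, 36 mm in diameter, 100 mm tall, standing; 50 mm above the table.
- wax_mid (a point): Bystander: middle of a wax tin, 68 mm in diameter, 40 mm tall, orange band; 20 mm above the table.
- brush_grip (a point): Bystander: grip of a brush about 180 mm long that lies on the table.
- red: The red-tagged carved wooden bracket, 0.2 kg; origin: centre of its underside. Foot 40 (x) by 64 (y) by 10 mm high; block 32 (x) by 58 (y) up to 50 mm height, rosette on its front (-x); on top a plain tenon 22 x 22 mm up to 96 mm, its top 12 mm painted red as the tag (also a red square on the back). Starts upright on the table, 80 mm or more from the other two.
- green: The green-tagged carved wooden bracket, 0.2 kg; origin: centre of its underside. Foot 40 (x) by 64 (y) by 10 mm high; block 32 (x) by 58 (y) up to 50 mm height, rosette on its front (-x); on top a plain tenon 22 x 22 mm up to 96 mm, its top 12 mm painted green as the tag (also a green square on the back). Starts upright on the table, 80 mm or more from the other two.
- yellow: The yellow-tagged carved wooden bracket, 0.2 kg; origin: centre of its underside. Foot 40 (x) by 64 (y) by 10 mm high; block 32 (x) by 58 (y) up to 50 mm height, rosette on its front (-x); on top a plain tenon 22 x 22 mm up to 96 mm, its top 12 mm painted yellow as the tag (also a yellow square on the back). Starts upright on the table, 80 mm or more from the other two.
Not all that is in view belongs to the job. What is shaped like the part that bears nest_red_in but blue or turquoise is not meant.

How it is judged:
On the way:
1. the red- and the green-tagged brackets stand released in the nests of their colours (horizontal distance between red_grip and nest_red_in below 0.014 m and height (world z) of red_grip between 0.075 and 0.087 m and angle between each of red_grip, green_grip's own z axis and vertical below 0.1 rad and contact force between the fingers and red below 0.1 N and linear speed of each of red, green below 0.03 m/s and horizontal distance between green_grip and nest_green_in below 0.014 m and height (world z) of green_grip between 0.075 and 0.087 m and contact force between the fingers and green below 0.1 N), for 0.2 s.
At the end, for the whole second after the job is handed in: Red and green brackets stand upright (0.1 rad), released, in the nests of their colours, within 14 mm of the centres. The yellow one is held still by the fingers alone, its carving within 25 mm of the viewing point and facing the lens squarely, tenon up (within 0.17 rad) (all of step 1 and distance between yellow_face and view below 0.025 m and angle between the x axis of yellow_face and the x axis of view, either way round below 0.17 rad and angle between the z axis of yellow_face and the z axis of view, either way round below 0.17 rad and x of lens in the frame of yellow_face below -0.1 m and z of yellow_grip in the frame of view above 0.015 m and contact force between the fingers and yellow above 1 N and contact force between yellow and camera below 0.1 N and linear speed of yellow below 0.02 m/s and angular speed of yellow below 0.15 rad/s); the arm keeps its last pose, push and grip.
It fails at once if the camera or its stand is touched or bumped (contact force between anything else and camera above 1 N).
It fails at once if the glue bottle is disturbed (distance of glue_mid from where it was at the start of the episode above 0.03 m).
It fails at once if the wax tin is disturbed (distance of wax_mid from where it was at the start of the episode above 0.03 m).
It fails at once if the brush is disturbed (distance of brush_grip from where it was at the start of the episode above 0.03 m).
It also fails if it takes over 72 s, if anything falls off the work surface, if the arm or the gripper's body presses on something with over 40 N, if the wrist force passes 120 N, or if a joint passes its speed limit or range.

### The arm

A 7-joint arm with a two-finger parallel gripper is mounted at the origin on the work surface. World frame = base frame: x ahead of the robot, y to its left, z up, the work surface at z = 0. Lengths are in m, angles in rad, forces in N, time in s.
With the tool pointing down it reaches from about 0.425 to 1.025 m from the base axis. Payload 3.6 kg.
Tool frame: the origin (TCP) lies at the very end of the fingers, on their centre line; the grasp point (between the pads) lies 19 mm behind it (robot.grip_depth is the distance from the TCP to the grasp point, in m); z points along the fingers, y is the direction in which the jaws open and shut (so a half turn about z gives the same grasp; the last joint's range is limited). The gripper opens to 85 mm and grips with 20 to 120 N. Pads are 22 mm wide; open, the fingers measure 114 mm over their backs; the gripper's body (76 mm by 85 mm) begins 54 mm behind the grasp point. The pads swing forward as they close: fully open they stand 13 mm farther back than shut.
Start: joints at [1.107, 0.591, 0.048, 1.609, -0.033, 0.943, -0.034], TCP at [0.262, -0.676, 0.231] pointing down, gripper open.
Joint ranges: [-2.69, 2.69], [-0.47, 2.24], [-1.27, 1.36], [0.19, 2.51], [-1.53, 4.68], [0.08, 2.07], [-3.09, 3.09]. Speed limits (rad/s): [2.57, 2.57, 3.14, 3.14, 3.14, 3.14, 3.14].

### API

Orientations are given as a 3x3 rotation matrix whose columns are the frame's x, y, z axes.
In Python, from workcell import robot, viewer gives the robot as it stands.
- The arm moves only by the tool move_arm, never from a script. Its argument "increments" is a list of rows, each a list of 7 numbers: the turn, a rotation vector about the tool's x, y, z in degrees, then the shift along the tool's x, y, z in m, then the closure in counts, from 0 (fully open) to 255 (shut). A call has 1 to 12 rows; each row is the pose to reach, as a shift and turn from the pose commanded when the call began, along the tool's axes at that moment; what a row does not reach only later rows make up. A row lasts 1/8 s, in which the tool goes at most 62.5 mm and 10.7 degrees, less where a joint would pass 70% of its speed; a pose out of reach is approached as far as the arm can. A call with a gripper value outside its range is refused whole. The fingers move at their own pace and stop on an object; the grip force is fixed at half the most. Time passes only in rows, so rows that repeat a pose let the fingers close. It gives the time, the measured TCP pose, the force and the opening at its end, in the units of the state.
- robot.get_state(): the state, without advancing time (a new reading comes with each control period).
- viewer.camera(name): name is "scene" or "top" or "wrist"; returns a dict with "img" (400x640x3 uint8, blue, green, red), "range_z" (400x640 float32, m along the optical axis (not along the pixel's ray), 0 where there is no reading), "camera_matrix" (3x3 intrinsics, pixels), "extrinsics" (4x4, takes a point from camera to world coordinates). Camera axes: x right, y down, z forward; pixel columns grow to the right and rows downward; lengths in m; the calibration is good to about 2 mm. A picture is of the moment at which its call begins.
- robot.job_done(): hands the job in, once; it reports no verdict.
Trained networks look in a picture, given as the dict that the camera call returned (one of the last four; its "shot" number tells which), for a name from the list of things; names that differ only in an ending like _2 or _b are one class to them, and where a whole thing is asked for, a point or a joint stands for the part that bears it (a point fixed in the world has none). Each returns a list of dicts, best first, with "score" (0 to 1); they miss things now and then, are a little off and sometimes report something else, mostly with a low value. They report only what shows in the picture. A call takes as long as a camera call. They do not tell look-alikes from the thing itself.
- viewer.spot_in(picture, query): "centre" ([x, y, z] in m, in world coordinates, good to about 4 mm: the middle of the surface that is visible of it).
- viewer.place_of(picture, query): "centre" ([x, y, z] in m, in world coordinates, good to about 4 mm: a listed point, or the origin of a listed thing).
The state is a dict: "time": time; "joint_positions": joint angles; "qd": joint speeds; "effort": joint torques, N m; "tcp_pos": TCP position; "orientation": TCP orientation; "force": force on the tool from outside, world axes, zero at the start; "ft_torque": the same for the moment, N m; "grip_width": finger opening in m.
Only numpy, scipy, OpenCV 4.12 (cv2) and the standard library are available. Lean on these libraries where they do the work, as an engineer would, in place of code of your own. Each camera call takes 0.05 s, during which the arm holds its last target. There are 200 camera calls.

## Working session

There is one attempt and no reset: what is moved stays moved. The work goes in short steps, Python scripts to look and compute and a tool call to move; the robot and the scene stay as the last step left them, time stands still between calls to the robot, and variables do not carry over. Pictures are saved under pics/ and viewed, about 8 in all and at most 12, crops included, and the job is handed in when it is done.

Besides the shell and the picture viewer there is one more tool, called after "Call:" by a JSON object that holds its "op" and its "data". move_arm: Moves the arm, as the interface text tells. Its arguments: {"type":"object","properties":{"increments":{"type":"array"}},"required":["increments"]}

```bash
mkdir -p pics; ls
cat > h.py <<'E'
import numpy as np, cv2
from workcell import robot, viewer
def cloud(c):
    K=c["camera_matrix"];T=c["extrinsics"];z=c["range_z"]
    v,u=np.mgrid[:z.shape[0],:z.shape[1]]
    P=np.stack([(u-K[0,2])/K[0,0]*z,(v-K[1,2])/K[1,1]*z,z],-1)@T[:3,:3].T+T[:3,3]
    P[z<=0]=np.nan
    return P
E
python3 - <<'E'
from h import *
ims=[]
for n in("scene","top"):
    c=viewer.camera(n); cv2.imwrite(f"pics/{n}0.png",c["img"]); np.savez(f"{n}0.npz",**{k:c[k] for k in("img","range_z","camera_matrix","extrinsics")})
    print(n,c["extrinsics"][:3].round(2).tolist())
    for q in["red","green","yellow","nest_red_in","nest_green_in","camera","lens","glue_mid","wax_mid","brush_grip","red_grip","green_grip","yellow_grip"]:
        print(q,[(np.round(d["centre"],3).tolist(),round(d["score"],2)) for d in viewer.place_of(c,q)[:4]])
s=robot.get_state();print(s["time"],s["tcp_pos"],s["orientation"],s["grip_width"])
E
```

```text
pics
scene [[-0.07, 0.62, -0.78, 1.4], [1.0, 0.04, -0.06, 0.04], [-0.0, -0.78, -0.62, 0.84]]
red [([0.686, -0.026, 0.001], 0.73)]
green [([0.546, -0.007, -0.002], 0.58)]
yellow [([0.434, 0.037, 0.004], 0.65)]
nest_red_in [([0.645, 0.144, 0.003], 0.92), ([0.592, 0.276, 0.007], 0.83), ([0.744, 0.275, 0.008], 0.57)]
nest_green_in [([0.435, 0.24, -0.0], 0.78), ([0.539, 0.423, 0.009], 0.37)]
camera [([0.521, -0.294, 0.001], 0.58)]
lens [([0.52, -0.448, 0.232], 0.67), ([0.547, -0.008, 0.078], 0.44)]
glue_mid [([0.357, -0.199, 0.049], 0.62)]
wax_mid [([0.769, -0.024, 0.02], 0.61), ([0.436, 0.24, 0.0], 0.52)]
brush_grip [([0.538, 0.422, 0.009], 0.65), ([0.549, -0.006, -0.002], 0.56)]
red_grip [([0.684, -0.029, 0.075], 0.67)]
green_grip [([0.547, -0.008, 0.077], 0.66), ([0.687, -0.026, -0.002], 0.55)]
yellow_grip []
top [[0.0, -0.99, 0.13, 0.42], [-1.0, 0.0, 0.03, -0.03], [-0.03, -0.13, -0.99, 1.26]]
red [([0.686, -0.03, -0.003], 0.75), ([0.517, -0.298, 0.003], 0.46), ([0.59, 0.278, 0.006], 0.17)]
green [([0.547, -0.008, 0.001], 0.83)]
yellow [([0.435, 0.039, 0.002], 0.85)]
nest_red_in [([0.59, 0.277, 0.006], 0.82), ([0.738, 0.274, 0.004], 0.6), ([0.647, 0.14, 0.009], 0.56), ([0.686, -0.028, 0.076], 0.56)]
nest_green_in [([0.434, 0.233, 0.005], 0.75)]
camera [([0.521, -0.296, 0.004], 0.63), ([0.688, -0.029, 0.076], 0.48), ([0.429, 0.052, 0.03], 0.45)]
lens [([0.515, -0.45, 0.232], 0.71)]
glue_mid [([0.359, -0.205, 0.048], 0.44)]
wax_mid [([0.432, 0.053, 0.031], 0.69), ([0.77, -0.028, 0.022], 0.68), ([0.59, 0.275, 0.004], 0.58)]
brush_grip [([0.534, 0.422, 0.01], 0.77)]
red_grip [([0.686, -0.031, 0.078], 0.81)]
green_grip [([0.546, -0.007, 0.074], 0.51)]
yellow_grip [([0.433, 0.035, 0.076], 0.8)]
1.4 [ 0.26201918 -0.67600181  0.23131416] [[ 9.32384474e-01  3.61468105e-01 -4.69047791e-05]
 [ 3.61468104e-01 -9.32384475e-01 -2.85487847e-05]
 [-5.40527629e-05  9.66386198e-06 -9.99999998e-01]] 0.08566673168586557
```

View pics/scene0.png

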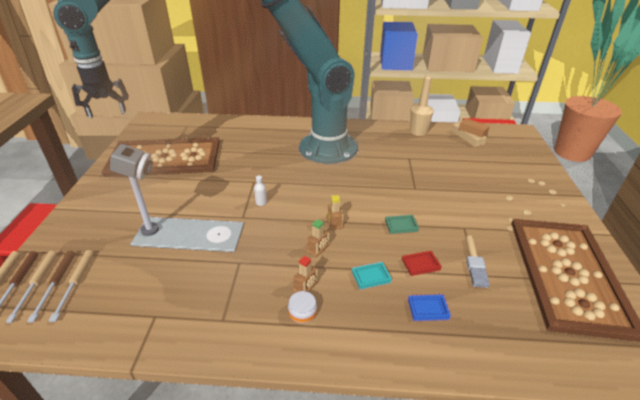

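View pics/top0.png

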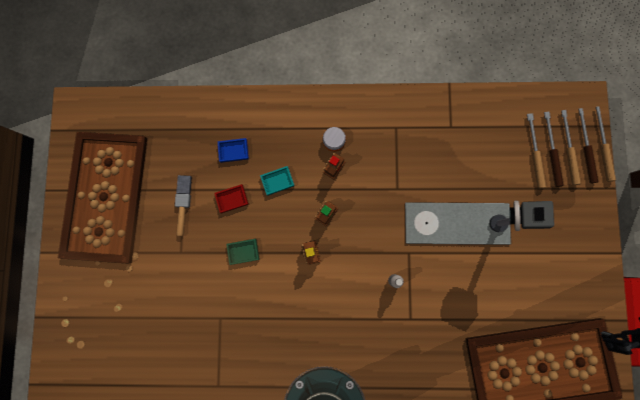

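Scene picture: brackets red (305,262), green (318,228) and yellow (335,202). Nests: red (422,263), green (402,224), and the look-alikes turquoise (372,275) and blue (429,307), which are not meant. The top view agrees: red nest (232,199), green nest (243,252). The confirming crop comes with the yaw measurement.

Run:
```python
from h import *
c=dict(np.load("top0.npz"));P=cloud(c);img=c["img"];hsv=cv2.cvtColor(img,cv2.COLOR_BGR2HSV)
print(c["camera_matrix"])
def rect(m,name):
    p=P[m][:,:2]; p=p[np.isfinite(p).all(1)].astype(np.float32)
    if len(p)<5: print(name,len(p));return
    (x,y),(w,h),a=cv2.minAreaRect(p*1000); print(name,len(p),round(x),round(y),round(w),round(h),"ang",round(a,1))
z=P[...,2]
for n,x,y in(("red",.686,-.028),("green",.547,-.008),("yellow",.434,.037)):
    near=np.hypot(P[...,0]-x,P[...,1]-y)<.05
    rect(near&(z>.035)&(z<.06),n+" block"); rect(near&(z>.005),n+" all"); rect(near&(z>.085),n+" tenon"); 
for n,x,y in(("rednest",.59,.277),("greennest",.434,.235),):
    near=np.hypot(P[...,0]-x,P[...,1]-y)<.07
    rect(near&(z>.011)&(z<.03),n+" rim"); rect(near&(hsv[...,1]>130)&((hsv[...,0]>150)|(hsv[...,0]<4)|((hsv[...,0]>50)&(hsv[...,0]<90))),n+" col")
near=(P[...,0]>.42)&(P[...,0]<.62)&(P[...,1]<-.2)&(P[...,1]>-.6)
rect(near&(z>.004)&(z<.02)&(hsv[...,1]<90),"board"); rect(near&(z<.02)&(hsv[...,1]<60)&(hsv[...,2]>190),"disc")
rect(near&(z>.19)&(z<.3),"head")
a=cv2.resize(img[120:280,200:360],None,fx=4,fy=4,interpolation=cv2.INTER_CUBIC)[:600]
cv2.imwrite("pics/crop.png",cv2.convertScaleAbs(a,alpha=1.6))
```

```text
[[428.10624464   0.         321.87014544]
 [  0.         428.10624464 202.56421763]
 [  0.           0.           1.        ]]
red block 175 689 -24 38 58 ang 57.3
red all 379 688 -28 94 90 ang 4.6
red tenon 69 687 -26 22 22 ang 59.5
green block 187 550 -1 38 57 ang 56.0
green all 377 547 -5 89 88 ang 63.3
green tenon 69 549 -3 22 22 ang 55.4
yellow block 189 435 43 58 38 ang 15.1
yellow all 373 433 35 92 89 ang 66.6
yellow tenon 71 436 40 22 22 ang 14.3
rednest rim 215 594 278 64 86 ang 18.2
rednest col 601 593 278 62 85 ang 17.6
greennest rim 204 438 240 62 87 ang 10.1
greennest col 4
board 3996 520 -399 331 121 ang 89.2
disc 0
head 1160 519 -482 68 91 ang 3.6
```

View pics/crop.png

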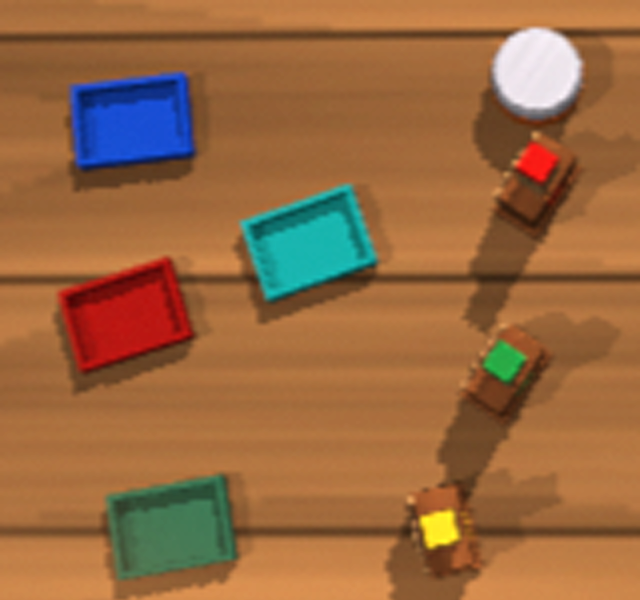

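The crop shows the tags red (540,160), green (505,360) and yellow (440,530), the red nest (125,315) and the green nest (172,525). Turquoise and blue are clearly different. I'll lift and move over the red bracket to look from the wrist.

```bash
cat >> h.py <<'E'
from scipy.spatial.transform import Rotation as Ro
def Rdown(yaw_y):  # tool pointing down, y axis at given world yaw (deg)
    a=np.radians(yaw_y); y=np.array([np.cos(a),np.sin(a),0]); z=np.array([0,0,-1.]); return np.stack([np.cross(y,z),y,z],1)
def inc(wps):
    s=robot.get_state();p0=s["tcp_pos"];R0=np.array(s["orientation"])
    print("t",s["time"],"tcp",p0.round(4),"F",np.round(s["force"],1),"w",s["grip_width"])
    pp,Rp=p0,R0
    for p,R in wps:
        rv=Ro.from_matrix(R0.T@R).as_rotvec(degrees=True)
        da=np.degrees(Ro.from_matrix(Rp.T@R).magnitude()); d=np.linalg.norm(p-pp)
        print(rv.round(1).tolist(),(R0.T@(np.array(p)-p0)).round(4).tolist(),"rows>=",round(max(da/10.7,d/.0625),1)); pp,Rp=np.array(p),R
E
python3 - <<'E'
from h import *
inc([([.35,-.62,.40],Rdown(-68.8)),([.62,-.2,.40],Rdown(-20)),([.686,-.028,.27],Rdown(57))])
E
```

```text
t 1.4 tcp [ 0.262  -0.676   0.2313] F [-0.3  0.1  0.3] w 0.08566673168586557
[0.0, 0.0, -0.0] [0.1023, -0.0204, -0.1687] rows>= 3.2
[-0.0, 0.0, -48.8] [0.5058, -0.3144, -0.1687] rows>= 8.0
[-0.0, 0.0, -125.8] [0.6295, -0.4509, -0.0387] rows>= 7.2
```

Call:
{"op": "move_arm", "data": {"increments": [[0,0,0,0,0,-0.06,0],[0,0,0,0,0,-0.12,0],[0,0,0,0.05,-0.01,-0.17,0],[0,0,0,0.1,-0.02,-0.17,0],[0,0,-10,0.15,-0.06,-0.17,0],[0,0,-20,0.2,-0.1,-0.17,0],[0,0,-30,0.25,-0.135,-0.17,0],[0,0,-38,0.3,-0.17,-0.17,0],[0,0,-45,0.35,-0.205,-0.17,0],[0,0,-50,0.4,-0.24,-0.17,0],[0,0,-50,0.45,-0.275,-0.17,0],[0,0,-50,0.5,-0.31,-0.17,0]]}}

```text
time: 2.9
tcp_pos: [0.6169, -0.2048, 0.4015]
orientation: [[0.323, 0.946, 0.0], [0.946, -0.323, -0.0], [-0.0, 0.0, -1.0]]
force: [1.1, -0.9, -0.5]
grip_width: 0.0851
```

Run:
```python
from h import *
inc([([.68,-.03,.27],Rdown(57))]);print(robot.get_state()["joint_positions"])
```

```text
t 2.9 tcp [ 0.6169 -0.2048  0.4015] F [ 1.1 -0.9 -0.5] w 0.08506477968896542
[0.0, 0.0, -75.8] [0.1858, 0.0032, 0.1314] rows>= 7.1
[ 0.45326927  0.36617022 -0.28455474  1.5813855   0.10807718  1.20905378
 -0.18053396]
```

Call:
{"op": "move_arm", "data": {"increments": [[0,0,-10,0.03,0,0,0],[0,0,-20,0.06,0,0,0],[0,0,-30,0.09,0,0.02,0],[0,0,-40,0.12,0,0.05,0],[0,0,-50,0.15,0,0.08,0],[0,0,-60,0.185,0.003,0.11,0],[0,0,-70,0.186,0.003,0.131,0],[0,0,-75.8,0.186,0.003,0.131,0],[0,0,-75.8,0.186,0.003,0.131,0],[0,0,-75.8,0.186,0.003,0.131,0]]}}

```text
time: 4.15
tcp_pos: [0.6793, -0.0314, 0.2708]
orientation: [[-0.837, 0.546, 0.001], [0.546, 0.837, -0.0], [-0.001, 0.0, -1.0]]
force: [-0.1, 0.1, 0.1]
grip_width: 0.0856
```

Run:
```python
from h import *
s=robot.get_state();print(s["tcp_pos"],s["joint_positions"].round(2) if hasattr(s["joint_positions"],"round") else s["joint_positions"],np.abs(s["qd"]).max())
c=viewer.camera("wrist");cv2.imwrite("pics/w1.png",c["img"]);print(c["extrinsics"].round(3).tolist(),c["camera_matrix"][0])
P=cloud(c);z=P[...,2]
for n,x,y in(("red",.686,-.028),("green",.547,-.005),("yellow",.435,.038)):
    for lo,hi,t in((.085,.11,"top"),(.04,.06,"block"),(.005,.015,"foot")):
        m=(np.hypot(P[...,0]-x,P[...,1]-y)<.05)&(z>lo)&(z<hi);p=P[m]
        if len(p)>20: print(n,t,len(p),cv2.minAreaRect((p[:,:2]*1000).astype(np.float32)),np.median(p[:,2]))
for q in("red_grip","green_grip","yellow_grip"): print(q,[(np.round(d["centre"],3).tolist(),round(d["score"],2)) for d in viewer.place_of(c,q)[:2]])
```

```text
[ 0.67928566 -0.03136646  0.27075757] [ 0.37  0.55 -0.59  1.66  0.35  1.03  0.66] 0.004087632540161357
[[0.546, 0.793, 0.271, 0.611], [0.838, -0.517, -0.175, 0.013], [0.001, 0.322, -0.947, 0.413], [0.0, 0.0, 0.0, 1.0]] [346.52262768   0.         319.62962091]
red top 571 ((688.558837890625, -29.881607055664062), (21.20039939880371, 22.22093963623047), 56.96687316894531) 0.09617544648869009
red block 1047 ((690.4157104492188, -27.181392669677734), (37.540199279785156, 58.28813171386719), 56.59271240234375) 0.04999434041273504
red foot 245 ((688.4860229492188, -29.68976593017578), (39.8245964050293, 62.61164474487305), 56.83456802368164) 0.009967118079671156
green top 847 ((550.0921020507812, -6.70698356628418), (21.9506778717041, 22.297584533691406), 56.145381927490234) 0.09596425798260327
green block 1616 ((552.0736694335938, -4.290321350097656), (37.8185920715332, 58.1582145690918), 55.4594612121582) 0.04983244075411697
green foot 195 ((564.1451416015625, -0.16485595703125), (33.79966354370117, 72.85517120361328), 25.87189483642578) 0.009837227867538156
red_grip [([0.688, -0.026, 0.075], 0.96)]
green_grip [([0.548, -0.005, 0.077], 0.81)]
yellow_grip [([0.684, -0.03, 0.002], 0.62)]
```

View pics/w1.png

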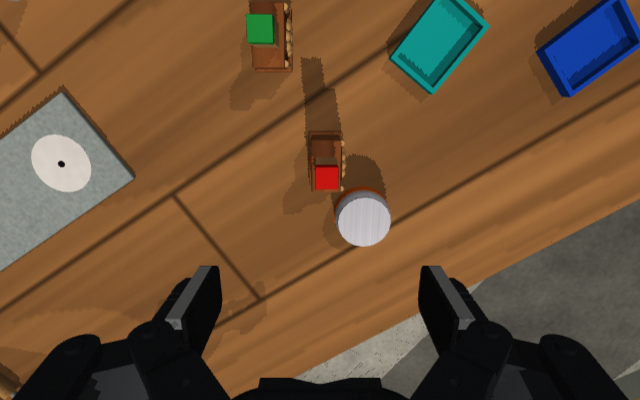

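The wrist view shows the red tag at (327,177) and the green at (260,28), both with rosettes on their right (yaw about 57°). The wax tin is at (363,220), lower than the fingers will go. Now I'll grasp red.

Call:
{"op": "move_arm", "data": {"increments": [[0,0,0,-0.0067,0.0066,0.05,0],[0,0,0,-0.0067,0.0066,0.1,0],[0,0,0,-0.0067,0.0066,0.15,0],[0,0,0,-0.0067,0.0066,0.18,0],[0,0,0,-0.0067,0.0066,0.2,0],[0,0,0,-0.0067,0.0066,0.209,0],[0,0,0,-0.0067,0.0066,0.209,255],[0,0,0,-0.0067,0.0066,0.209,255],[0,0,0,-0.0067,0.0066,0.209,255],[0,0,0,-0.0067,0.0066,0.209,255],[0,0,0,-0.0067,0.0066,0.209,255],[0,0,0,-0.0067,0.0066,0.209,255]]}}

```text
time: 5.85
tcp_pos: [0.6889, -0.0295, 0.0624]
orientation: [[-0.838, 0.545, 0.001], [0.545, 0.838, -0.001], [-0.001, 0.0, -1.0]]
force: [-0.7, -1.3, 7.0]
grip_width: 0.0217
```

Run:
```python
from h import *
inc([([.689,-.0295,.2],Rdown(57)),([.593,.276,.2],Rdown(17.6))])
```

```text
t 5.85 tcp [ 0.6889 -0.0295  0.0624] F [-0.7 -1.3  7. ] w 0.021733268929138138
[0.0, 0.1, -0.0] [-0.0003, 0.0001, -0.1376] rows>= 2.2
[0.0, 0.1, 39.4] [0.2467, 0.2039, -0.1379] rows>= 5.1
```

Call:
{"op": "move_arm", "data": {"increments": [[0,0,0,0,0,-0.03,255],[0,0,0,0,0,-0.08,255],[0,0,0,0,0,-0.13,255],[0,0,5,0.03,0.025,-0.138,255],[0,0,11,0.07,0.06,-0.138,255],[0,0,17,0.11,0.095,-0.138,255],[0,0,23,0.15,0.13,-0.138,255],[0,0,29,0.19,0.16,-0.138,255],[0,0,35,0.225,0.19,-0.138,255],[0,0,39.4,0.247,0.204,-0.138,255],[0,0,39.4,0.247,0.204,-0.138,255],[0,0,39.4,0.247,0.204,-0.138,255]]}}

```text
time: 7.35
tcp_pos: [0.5922, 0.2748, 0.1985]
orientation: [[-0.302, 0.953, -0.001], [0.953, 0.302, -0.002], [-0.002, -0.001, -1.0]]
force: [0.4, -1.3, -3.0]
grip_width: 0.0211
```

```bash
cat >> h.py <<'E'
def wrist(name,near=None,r=.065,view=True):
    c=viewer.camera("wrist")
    cv2.imwrite(f"pics/{name}.png",c["img"])
    P=cloud(c);z=P[...,2]
    return c,P,z
def mar(P,m,t):
    p=P[m]
    if len(p)>20: print(t,len(p),[np.round(v,1) for v in cv2.minAreaRect((p[:,:2]*1000).astype(np.float32))],"z",np.median(p[:,2]).round(4))
E
python3 - <<'E'
from h import *
s=robot.get_state();print(s["tcp_pos"],s["grip_width"],np.abs(s["qd"]).max(),s["force"])
c,P,z=wrist("w2")
hsv=cv2.cvtColor(c["img"],cv2.COLOR_BGR2HSV)
col=(hsv[...,1]>150)&((hsv[...,0]>172)|(hsv[...,0]<4))
near=np.hypot(P[...,0]-.592,P[...,1]-.276)<.065
mar(P,near&(z>.011)&(z<.022)&col,"rim");mar(P,near&(z<.022)&col,"all")
mar(P,near&(z<.009)&(z>.002)&col,"floor")
ho=np.hypot(P[...,0]-s["tcp_pos"][0],P[...,1]-s["tcp_pos"][1])<.06
mar(P,ho&(z>.15)&(z<.19)&~col,"held block")
for q in("nest_red_in","red","red_grip"): print(q,[(np.round(d["centre"],3).tolist(),round(d["score"],2)) for d in viewer.place_of(c,q)[:3]])
E
```

```text
[0.59224849 0.27476704 0.1985211 ] 0.021128598590038843 0.021639096501549705 [ 0.44295373 -1.26870497 -2.97542484]
rim 799 [array([587.8, 295.7]), array([61.7, 42.3]), np.float64(17.9)] z 0.0162
all 2819 [array([587.8, 295.8]), array([61.8, 42.3]), np.float64(17.9)] z 0.0056
floor 1959 [array([585.6, 295. ]), array([57.2, 42.1]), np.float64(17.9)] z 0.0052
held block 4499 [array([592.7, 286.4]), array([38.7, 37.9]), np.float64(17.4)] z 0.1856
nest_red_in [([0.74, 0.278, -0.001], 0.88), ([0.595, 0.275, 0.004], 0.82)]
red [([0.588, 0.275, 0.136], 0.89)]
red_grip [([0.437, 0.036, 0.077], 0.48)]
```

View pics/w2.png

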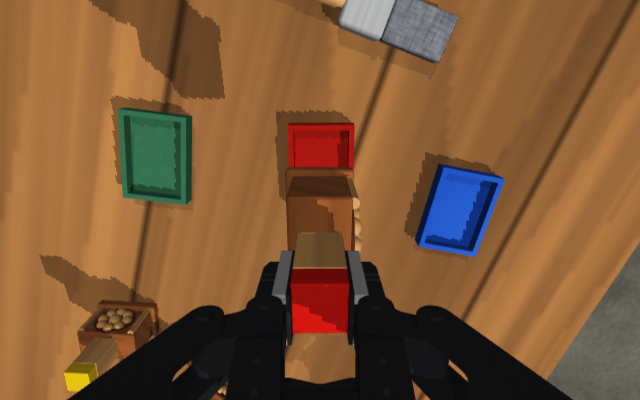

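The picture shows the held bracket at (320,240) and the visible part of the red nest at (320,145), which puts the nest centre at (0.5945, 0.275) with yaw 17.9°. The yellow rosette at (115,320) faces +y. Next I descend to a hover and check.

Call:
{"op": "move_arm", "data": {"increments": [[0,0,-0.3,-0.0005,0.002,0.04,255],[0,0,-0.3,-0.0005,0.002,0.08,255],[0,0,-0.3,-0.0005,0.002,0.105,255],[0,0,-0.3,-0.0005,0.002,0.11,255],[0,0,-0.3,-0.0005,0.002,0.11,255],[0,0,-0.3,-0.0005,0.002,0.11,255]]}}

```text
time: 8.3
tcp_pos: [0.5955, 0.277, 0.0908]
orientation: [[-0.307, 0.952, 0.003], [0.952, 0.307, 0.001], [0.001, 0.003, -1.0]]
force: [0.0, 0.4, -2.1]
grip_width: 0.0215
```

Run:
```python
from h import *
inc([([.5945,.275,.0685],Rdown(17.9))])
c,P,z=wrist("w3")
m=(np.hypot(P[...,0]-.5945,P[...,1]-.275)<.065)
hsv=cv2.cvtColor(c["img"],cv2.COLOR_BGR2HSV)
col=(hsv[...,1]>150)&((hsv[...,0]>172)|(hsv[...,0]<4))
mar(P,m&(z<.0185)&col,"nest")
mar(P,m&(z>.02)&(z<.035)&~col,"foot");mar(P,m&(z>.055)&(z<.075)&~col,"block")
```

```text
t 8.3 tcp [0.5955 0.277  0.0908] F [ 0.   0.4 -2.1] w 0.021469365913794197
[0.2, -0.0, -0.0] [-0.0017, -0.0016, 0.0223] rows>= 0.4
nest 3985 [array([593.5, 277.6]), array([61.9, 81.1]), np.float64(17.9)] z 0.0135
foot 132 [array([585.6, 307.1]), array([40.3,  7.2]), np.float64(27.5)] z 0.0323
block 1044 [array([600.8, 298.4]), array([23.7, 52.2]), np.float64(64.7)] z 0.0672
```

Call:
{"op": "move_arm", "data": {"increments": [[0,0,0,-0.0017,-0.0016,0.008,255],[0,0,0,-0.0017,-0.0016,0.015,255],[0,0,0,-0.0017,-0.0016,0.021,255],[0,0,0,-0.0017,-0.0016,0.0225,255],[0,0,0,-0.0017,-0.0016,0.0225,255]]}}

```text
time: 8.98
tcp_pos: [0.5932, 0.2745, 0.0674]
orientation: [[-0.307, 0.952, -0.0], [0.952, 0.307, -0.001], [-0.001, -0.0, -1.0]]
force: [-1.7, -1.3, 4.7]
grip_width: 0.0215
```

Call:
{"op": "move_arm", "data": {"increments": [[0,0,0,0,0,0,0],[0,0,0,0,0,0,0],[0,0,0,0,0,0,0],[0,0,0,0,0,-0.01,0],[0,0,0,0,0,-0.04,0],[0,0,0,0,0,-0.09,0],[0,0,0,0,0,-0.14,0],[0,0,0,0,0,-0.18,0]]}}

```text
time: 9.98
tcp_pos: [0.5937, 0.2748, 0.2499]
orientation: [[-0.307, 0.952, 0.002], [0.952, 0.307, 0.001], [0.001, 0.003, -1.0]]
force: [-0.4, 0.3, -1.4]
grip_width: 0.0856
```

Run:
```python
from h import *
inc([([.548,-.007,.24],Rdown(56))])
c,P,z=wrist("w3b");s=robot.get_state()
m=np.hypot(P[...,0]-.5945,P[...,1]-.275)<.04
mar(P,m&(z>.095)&(z<.11),"red top");mar(P,m&(z>.045)&(z<.06),"red block")
m=np.hypot(P[...,0]-.437,P[...,1]-.238)<.065
mar(P,m&(z>.003)&(z<.022),"gnest"); mar(P,m&(z>.011)&(z<.022),"gnest rim")
```

```text
t 9.975 tcp [0.5937 0.2748 0.2499] F [-0.4  0.3 -1.4] w 0.0855762230816861
[0.2, 0.0, -38.1] [-0.2541, -0.1301, 0.0094] rows>= 4.6
red top 624 [array([593.7, 275.5]), array([21.2, 22.1]), np.float64(17.7)] z 0.1012
red block 1179 [array([595.8, 276.3]), array([38.2, 57.3]), np.float64(18.9)] z 0.0549
gnest 4786 [array([438.5, 236.6]), array([63.3, 86.4]), np.float64(10.3)] z 0.0058
gnest rim 1501 [array([438.5, 236.6]), array([63.3, 86.4]), np.float64(10.3)] z 0.0158
```

Red stands centred in its nest to within 1 mm, with its top at 0.101 m. Green next.

Call:
{"op": "move_arm", "data": {"increments": [[0,0,-6,-0.04,-0.02,0,0],[0,0,-12,-0.08,-0.04,0,0],[0,0,-18,-0.13,-0.065,0,0],[0,0,-25,-0.18,-0.09,0,0],[0,0,-32,-0.22,-0.11,0,0],[0,0,-38.1,-0.2544,-0.128,0,0],[0,0,-38.1,-0.2544,-0.128,0.01,0],[0,0,-38.1,-0.2544,-0.128,0.01,0]]}}

```text
time: 11.02
tcp_pos: [0.5491, -0.0066, 0.2364]
orientation: [[-0.829, 0.56, -0.001], [0.56, 0.829, 0.001], [0.001, -0.0, -1.0]]
force: [-0.7, 0.3, 0.3]
grip_width: 0.0853
```

Run:
```python
from h import *
c,P,z=wrist("w4")
m=np.hypot(P[...,0]-.55,P[...,1]+.006)<.045
mar(P,m&(z>.085)&(z<.11),"top");mar(P,m&(z>.045)&(z<.06),"block");mar(P,m&(z>.005)&(z<.015),"foot")
inc([([.550,-.0065,.062],Rdown(56))])
```

```text
top 716 [array([549.6,  -6.9]), array([21.5, 22.1]), np.float64(56.1)] z 0.0961
block 1144 [array([551.6,  -4.9]), array([37. , 58.6]), np.float64(56.1)] z 0.05
foot 263 [array([549.6,  -6.6]), array([39.7, 63.4]), np.float64(56.2)] z 0.01
t 11.075 tcp [ 0.5495 -0.0057  0.2368] F [ 0.4  1.1 -0.2] w 0.08543020158497466
[0.0, -0.0, 0.1] [-0.001, -0.0005, 0.1748] rows>= 2.8
```

Call:
{"op": "move_arm", "data": {"increments": [[0,0,0,0,-0.001,0.05,0],[0,0,0,0,-0.001,0.1,0],[0,0,0,0,-0.001,0.145,0],[0,0,0,0,-0.001,0.165,0],[0,0,0,0,-0.001,0.1748,0],[0,0,0,0,-0.001,0.1748,0],[0,0,0,0,-0.001,0.1748,255],[0,0,0,0,-0.001,0.1748,255],[0,0,0,0,-0.001,0.1748,255],[0,0,0,0,-0.001,0.1748,255],[0,0,0,0,-0.001,0.1748,255],[0,0,0,0,-0.001,0.1748,255]]}}

```text
time: 12.58
tcp_pos: [0.5494, -0.0079, 0.0625]
orientation: [[-0.829, 0.559, 0.001], [0.559, 0.829, -0.0], [-0.001, 0.0, -1.0]]
force: [-0.8, 0.1, 5.5]
grip_width: 0.0212
```

Run:
```python
from h import *
inc([([.4385,.2366,.19],Rdown(10.3))])
```

```text
t 12.575 tcp [ 0.5494 -0.0079  0.0625] F [-0.8  0.1  5.5] w 0.021208697520384276
[0.0, 0.0, 45.7] [0.2286, 0.1406, -0.1277] rows>= 4.8
```

Call:
{"op": "move_arm", "data": {"increments": [[0,0,0,0,0,-0.04,255],[0,0,0,0,0,-0.09,255],[0,0,0,0,0,-0.128,255],[0,0,5,0.02,0.012,-0.128,255],[0,0,11,0.05,0.03,-0.128,255],[0,0,18,0.09,0.055,-0.128,255],[0,0,25,0.13,0.08,-0.128,255],[0,0,32,0.17,0.105,-0.128,255],[0,0,39,0.205,0.126,-0.128,255],[0,0,45.7,0.2286,0.1406,-0.128,255],[0,0,45.7,0.2286,0.1406,-0.128,255],[0,0,45.7,0.2286,0.1406,-0.128,255]]}}

```text
time: 14.08
tcp_pos: [0.4379, 0.2353, 0.1894]
orientation: [[-0.179, 0.984, -0.001], [0.984, 0.179, -0.002], [-0.001, -0.001, -1.0]]
force: [0.2, -0.3, -3.0]
grip_width: 0.0212
```

Call:
{"op": "move_arm", "data": {"increments": [[0,0,0,0,0,0.04,255],[0,0,0,0,0,0.08,255],[0,0,0,0,0,0.098,255],[0,0,0,0,0,0.098,255],[0,0,0,0,0,0.098,255]]}}

```text
time: 14.7
tcp_pos: [0.4391, 0.236, 0.0925]
orientation: [[-0.177, 0.984, 0.001], [0.984, 0.177, 0.0], [0.0, 0.001, -1.0]]
force: [-1.1, -0.2, -1.5]
grip_width: 0.021
```

Run:
```python
from h import *
c,P,z=wrist("w5")
inc([([.4385,.2366,.068],Rdown(10.3))])
hsv=cv2.cvtColor(c["img"],cv2.COLOR_BGR2HSV)
col=(hsv[...,0]>50)&(hsv[...,0]<95)&(hsv[...,1]>80)
m=np.hypot(P[...,0]-.4385,P[...,1]-.2366)<.065
mar(P,m&(z<.0185)&col,"nest");mar(P,m&(z>.02)&(z<.036)&~col,"foot")
```

```text
t 14.75 tcp [0.4392 0.2364 0.0928] F [-0.3  0.5 -3.1] w 0.02077082826856157
[0.1, -0.0, -0.1] [0.0003, -0.0007, 0.0248] rows>= 0.4
nest 4198 [array([437.9, 237.9]), array([62. , 84.3]), np.float64(10.3)] z 0.012
foot 78 [array([435.1, 268.5]), array([38.6,  0.9]), np.float64(10.5)] z 0.0343
```

Call:
{"op": "move_arm", "data": {"increments": [[0,0,0,0.0005,-0.0008,0.01,255],[0,0,0,0.0005,-0.0008,0.018,255],[0,0,0,0.0005,-0.0008,0.0235,255],[0,0,0,0.0005,-0.0008,0.0252,255],[0,0,0,0.0005,-0.0008,0.0252,255]]}}

```text
time: 15.38
tcp_pos: [0.4372, 0.2369, 0.0674]
orientation: [[-0.179, 0.984, 0.0], [0.984, 0.179, -0.001], [-0.001, -0.0, -1.0]]
force: [-1.3, -1.0, 6.6]
grip_width: 0.0215
```

Call:
{"op": "move_arm", "data": {"increments": [[0,0,0,0,0,0,0],[0,0,0,0,0,0,0],[0,0,0,0,0,0,0],[0,0,0,0,0,-0.01,0],[0,0,0,0,0,-0.04,0],[0,0,0,0,0,-0.09,0],[0,0,0,0,0,-0.14,0],[0,0,0,0,0,-0.17,0],[0,0,0,0,0,-0.17,0]]}}

```text
time: 16.5
tcp_pos: [0.4388, 0.2379, 0.2398]
orientation: [[-0.178, 0.984, 0.006], [0.984, 0.178, 0.003], [0.002, 0.006, -1.0]]
force: [1.0, -0.2, 0.4]
grip_width: 0.0856
```

Run:
```python
from h import *
c,P,z=wrist("w6")
m=np.hypot(P[...,0]-.4381,P[...,1]-.2369)<.04
mar(P,m&(z>.095)&(z<.11),"green top");mar(P,m&(z>.045)&(z<.06),"green block")
inc([([.435,.037,.24],Rdown(105))])
t=dict(np.load("top0.npz"));Q=cloud(t);zz=Q[...,2];hsv=cv2.cvtColor(t["img"],cv2.COLOR_BGR2HSV)
reg=(Q[...,0]>.42)&(Q[...,0]<.62)&(Q[...,1]<-.2)&(Q[...,1]>-.6)
mar(Q,reg&(zz>.005)&(zz<.012)&(hsv[...,1]<110),"board")
mar(Q,reg&(zz<.015)&(np.hypot(Q[...,0]-.52,Q[...,1]+.295)<.06)&(hsv[...,2]>170),"disc")
print(hsv[223,427],hsv[223,445])
mar(Q,reg&(zz>.19),"head")
```

```text
green top 671 [array([439. , 238.5]), array([21.4, 21.8]), np.float64(10.7)] z 0.1011
green block 1221 [array([441.7, 238.7]), array([37.5, 57.9]), np.float64(10.0)] z 0.0549
t 16.55 tcp [0.4377 0.237  0.2381] F [-0.2  0.6 -0.8] w 0.08520777101322956
[0.1, 0.1, -94.7] [-0.1963, -0.0384, -0.0021] rows>= 8.9
board 3336 [array([ 519.4, -398. ]), array([331.2, 120.1]), np.float64(89.1)] z 0.0088
disc 386 [array([ 521.6, -294.2]), array([64.3, 64.1]), np.float64(57.4)] z 0.0096
[15 13 79] [ 60   9 115]
head 1160 [array([ 519.4, -482.2]), array([67.9, 90.6]), np.float64(3.6)] z 0.2706
```

Green is seated within 2 mm of its nest centre. Now over to yellow.

Call:
{"op": "move_arm", "data": {"increments": [[0,0,-10,-0.02,-0.004,0,0],[0,0,-20,-0.05,-0.01,0,0],[0,0,-30,-0.08,-0.015,0,0],[0,0,-40,-0.1,-0.02,0,0],[0,0,-50,-0.12,-0.024,0,0],[0,0,-60,-0.14,-0.028,0,0],[0,0,-70,-0.16,-0.032,0,0],[0,0,-80,-0.18,-0.036,0,0],[0,0,-90,-0.196,-0.0385,0,0],[0,0,-94.7,-0.196,-0.0385,0,0],[0,0,-94.7,-0.196,-0.0385,0,0],[0,0,-94.7,-0.196,-0.0385,0,0]]}}

```text
time: 18.05
tcp_pos: [0.4339, 0.0373, 0.2362]
orientation: [[-0.966, -0.258, -0.002], [-0.258, 0.966, 0.0], [0.001, 0.001, -1.0]]
force: [-1.0, 0.1, 0.2]
grip_width: 0.0853
```

Run:
```python
from h import *
c,P,z=wrist("w7")
m=np.hypot(P[...,0]-.436,P[...,1]-.037)<.045
mar(P,m&(z>.085)&(z<.11),"top");mar(P,m&(z>.045)&(z<.06),"block");mar(P,m&(z>.005)&(z<.015),"foot")
inc([([.436,.037,.060],Rdown(105))]);print(robot.get_state()["joint_positions"])
```

```text
top 708 [array([436.5,  36.9]), array([22.6, 22. ]), np.float64(13.7)] z 0.0962
block 1116 [array([435.8,  39.6]), array([58.4, 36.6]), np.float64(14.1)] z 0.0501
foot 273 [array([435.6,  37.1]), array([62.4, 39.6]), np.float64(14.1)] z 0.0101
t 18.1 tcp [0.4341 0.0374 0.2364] F [-0.3  0.1 -0.2] w 0.08523190813815461
[0.0, -0.1, -0.0] [-0.0019, -0.001, 0.1764] rows>= 2.8
[ 0.44453535  0.29424332 -0.76390255  2.20401399  0.29960042  0.74572937
  1.3114496 ]
```

View pics/w7.png

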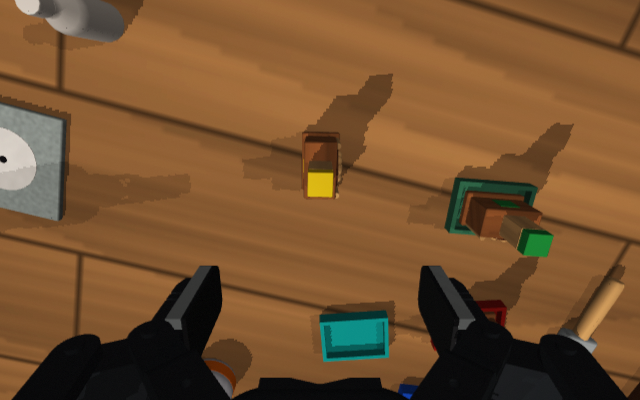

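Wrist view: the yellow tag is at (320,180) with its rosette on the right (towards +y), and the green bracket stands in the green nest at (495,215). Grasping yellow.

Call:
{"op": "move_arm", "data": {"increments": [[0,0,1,-0.0019,-0.001,0.05,0],[0,0,1,-0.0019,-0.001,0.1,0],[0,0,1,-0.0019,-0.001,0.145,0],[0,0,1,-0.0019,-0.001,0.167,0],[0,0,1,-0.0019,-0.001,0.1764,0],[0,0,1,-0.0019,-0.001,0.1764,0],[0,0,1,-0.0019,-0.001,0.1764,255],[0,0,1,-0.0019,-0.001,0.1764,255],[0,0,1,-0.0019,-0.001,0.1764,255],[0,0,1,-0.0019,-0.001,0.1764,255],[0,0,1,-0.0019,-0.001,0.1764,255],[0,0,1,-0.0019,-0.001,0.1764,255]]}}

```text
time: 19.6
tcp_pos: [0.4369, 0.0367, 0.0608]
orientation: [[-0.97, -0.242, 0.001], [-0.242, 0.97, -0.0], [-0.001, -0.001, -1.0]]
force: [-0.1, -0.2, 5.6]
grip_width: 0.0212
```

```bash
cat >> h.py <<'E'
# final: bracket axes in world, tool y=-bracket x, tool z=-bracket z
def final(yaw_cam=-91.,view=(.5195,-.297,.176),zt=.0605):
    a=np.radians(yaw_cam);h=np.array([np.cos(a),np.sin(a),0]);s,c=np.sin(.35),np.cos(.35)
    vx=h*c+np.array([0,0,s]); vz=-h*s+np.array([0,0,c])
    bx=-vx;bz=vz; y=-bx;z=-bz
    R=np.stack([np.cross(y,z),y,z],1)
    # tcp in bracket: (0,0,zt); face: (-.018,0,.030)
    p=np.array(view)+bx*.018+bz*(zt-.030)
    return p,R
E
python3 - <<'E'
from h import *
p,R=final();print(p,R.round(3).tolist())
inc([([.436,.037,.30],Rdown(104)),([.5195,-.2,.30],Rdown(-1)),(p+[0,.03,.06],R),(p,R)])
E
```

```text
[ 0.51997762 -0.26963708  0.19847871] [[1.0, -0.016, -0.006], [-0.017, -0.939, -0.343], [0.0, 0.343, -0.939]]
t 19.6 tcp [0.4369 0.0367 0.0608] F [-0.1 -0.2  5.6] w 0.02119311150261232
[-0.0, 0.0, -0.0] [0.0007, 0.0004, -0.2392] rows>= 3.8
[0.0, 0.1, 105.0] [-0.0231, -0.2498, -0.2391] rows>= 9.8
[-3.8, 28.7, -162.7] [-0.0139, -0.2883, -0.1975] rows>= 8.6
[-3.8, 28.7, -162.7] [-0.0066, -0.3174, -0.1375] rows>= 1.1
```

Call:
{"op": "move_arm", "data": {"increments": [[0,0,0,0,0,-0.03,255],[0,0,0,0,0,-0.08,255],[0,0,0,0,0,-0.13,255],[0,0,8,0,-0.01,-0.18,255],[0,0,17,0,-0.03,-0.22,255],[0,0,26,-0.005,-0.05,-0.24,255],[0,0,35,-0.01,-0.08,-0.24,255],[0,0,44,-0.012,-0.11,-0.24,255],[0,0,53,-0.015,-0.14,-0.24,255],[0,0,62,-0.017,-0.17,-0.24,255],[0,0,71,-0.02,-0.2,-0.24,255],[0,0,80,-0.022,-0.22,-0.24,255]]}}

```text
time: 21.1
tcp_pos: [0.5102, -0.173, 0.2992]
orientation: [[-0.4, 0.916, -0.002], [0.916, 0.4, 0.0], [0.001, -0.002, -1.0]]
force: [0.5, -0.1, -2.5]
grip_width: 0.0212
```

Run:
```python
from h import *
p,R=final()
c,P,z=wrist("w8")
hsv=cv2.cvtColor(c["img"],cv2.COLOR_BGR2HSV)
m=(P[...,0]>.42)&(P[...,0]<.64)&(P[...,1]<-.2)
mar(P,m&(z>.005)&(z<.012)&(hsv[...,1]<110),"board");mar(P,m&(z<.015)&(hsv[...,1]<40)&(hsv[...,2]>170),"disc")
for q in("lens","view","camera"): print(q,[(np.round(d["centre"],3).tolist(),round(d["score"],2)) for d in viewer.place_of(c,q)[:2]])
print(robot.get_state()["joint_positions"].round(2))
inc([([.5195,-.2,.30],Rdown(-45)),(p+[0,.03,.06],R),(p,R)])
```

```text
board 4682 [array([ 494.2, -346.7]), array([220.4,  65.3]), np.float64(89.4)] z 0.0083
disc 737 [array([ 503.1, -302.2]), array([29. , 64.4]), np.float64(21.9)] z 0.0089
lens []
view [([0.357, -0.195, 0.054], 0.54)]
camera [([0.522, -0.293, 0.001], 0.89), ([0.514, -0.172, 0.244], 0.68)]
[ 0.59  0.3  -0.44  1.94  0.16  0.93  0.49]
t 21.3 tcp [ 0.5101 -0.1707  0.2995] F [-0.   0.8 -1.5] w 0.021424734376687227
[-0.1, -0.0, 69.1] [-0.0306, -0.0034, -0.0005] rows>= 6.5
[-13.0, -20.1, 113.8] [-0.0671, -0.0191, 0.041] rows>= 4.7
[-13.0, -20.1, 113.8] [-0.0946, -0.0313, 0.1009] rows>= 1.1
```

View pics/w8.png

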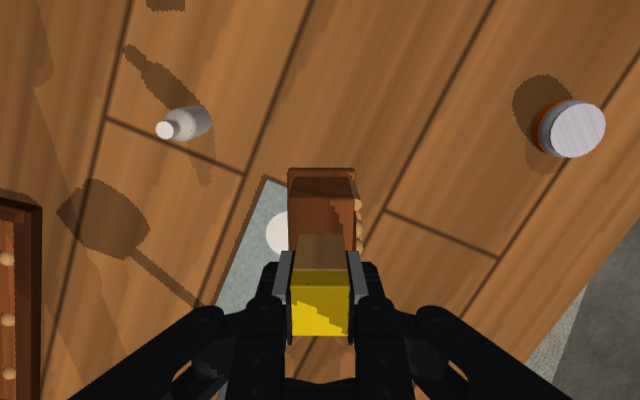

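Picture: yellow is held upright at (320,240), the glue bottle is at (185,122), and the disc is partly hidden at (280,232). I'll go to a point short of the view pose first.

Call:
{"op": "move_arm", "data": {"increments": [[0,0,10,-0.005,0,0,255],[0,0,20,-0.01,0,0,255],[0,0,30,-0.015,0,0,255],[0,0,40,-0.02,0,0,255],[0,0,50,-0.025,-0.002,0,255],[0,0,60,-0.03,-0.003,0,255],[0,0,69,-0.03,-0.003,0,255],[-2.6,-4,78,-0.037,-0.006,0.008,255],[-5.2,-8,87,-0.045,-0.009,0.016,255],[-7.8,-12,96,-0.052,-0.012,0.024,255],[-10.4,-16,105,-0.06,-0.016,0.033,255],[-13,-20.1,113.8,-0.067,-0.019,0.041,255]]}}

```text
time: 22.8
tcp_pos: [0.5201, -0.2384, 0.2587]
orientation: [[1.0, -0.021, -0.005], [-0.021, -0.939, -0.344], [0.002, 0.344, -0.939]]
force: [-0.1, 0.6, -2.4]
grip_width: 0.0213
```

Run:
```python
from h import *
p,R=final()
print(robot.get_state()["joint_positions"].round(2))
c=viewer.camera("scene");cv2.imwrite("pics/s2.png",cv2.resize(c["img"][90:290,80:380],None,fx=2.6,fy=2.6))
for q in("lens","camera"): print(q,[(np.round(d["centre"],3).tolist(),round(d["score"],2)) for d in viewer.place_of(c,q)[:2]])
inc([(p+[0,.03,.06],R),(p,R)])
```

```text
[ 0.05  0.35  0.15  2.03  0.44  0.76 -1.73]
lens [([0.522, -0.446, 0.236], 0.58)]
camera [([0.524, -0.295, 0.002], 0.78), ([0.769, -0.022, 0.018], 0.34)]
t 22.95 tcp [ 0.5208 -0.2375  0.2583] F [ 0.5  0.6 -1.6] w 0.02141135338747152
[-0.1, -0.1, 0.3] [-0.0008, 0.0021, 0.0006] rows>= 0.0
[-0.1, -0.1, 0.3] [-0.0004, 0.0097, 0.0672] rows>= 1.1
```

View pics/s2.png

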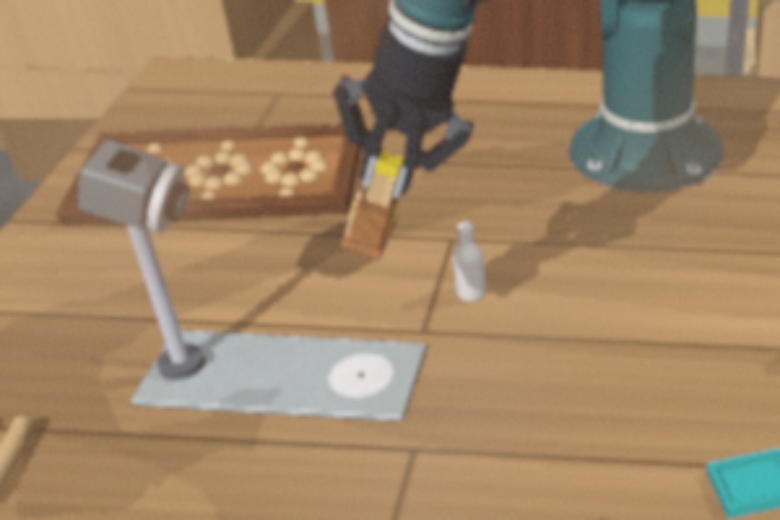

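The crop shows the bracket at (370,220), tilted with its rosette side towards the lens at (172,195), and well clear. Final approach, slowly.

Call:
{"op": "move_arm", "data": {"increments": [[0,0,0,0,0.002,0.01,255],[0,0,0,0,0.004,0.022,255],[0,0,0,0,0.005,0.034,255],[0,0,0,0,0.007,0.046,255],[0,0,0,0,0.009,0.057,255],[0,0,0,0,0.0097,0.064,255],[0,0,0,0,0.0097,0.066,255],[0,0,0,0,0.0097,0.066,255],[0,0,0,0,0.0097,0.066,255],[0,0,0,0,0.0097,0.066,255],[0,0,0,0,0.0097,0.066,255],[0,0,0,0,0.0097,0.066,255]]}}

```text
time: 24.45
tcp_pos: [0.5205, -0.2722, 0.2009]
orientation: [[1.0, -0.02, -0.004], [-0.02, -0.939, -0.344], [0.003, 0.344, -0.939]]
force: [0.2, 0.1, -2.8]
grip_width: 0.0214
```

Run:
```python
from h import *
p,R=final()
inc([(p,R)]);s=robot.get_state();print(np.abs(s["qd"]).max(),np.array(s["orientation"]).round(3).tolist())
for n in("scene","top"):
    c=viewer.camera(n)
    for q in("yellow_face","yellow_grip","lens","camera","red_grip","green_grip","glue_mid","wax_mid","brush_grip"): print(n,q,[(np.round(d["centre"],3).tolist(),round(d["score"],2)) for d in viewer.place_of(c,q)[:2]])
    P=cloud(c);z=P[...,2]
    hsv=cv2.cvtColor(c["img"],cv2.COLOR_BGR2HSV)
    near=np.abs(P-np.array([.52,-.28,.18])).max(-1)<.06
    yel=near&(hsv[...,0]>20)&(hsv[...,0]<33)&(hsv[...,1]>150)
    print("tag",P[yel].mean(0),"expected",p+(R@[0,0,-1])*(.096-.0605))
    # block points in bracket frame (nominal), to see pose residual
    bx,bz=-R[:,1],-R[:,2];B=np.stack([bx,np.cross(bz,bx),bz],1);o=np.array(s["tcp_pos"])-bz*.0605
    q=(P[near]-o)@B; q=q[(q[:,2]<.052)&(q[:,2]>-.01)]; print("bracket frame extents",np.percentile(q,[1,50,99],axis=0).round(4).tolist())
c=viewer.camera("scene");cv2.imwrite("pics/s3.png",cv2.resize(c["img"][90:330,80:500],None,fx=1.9,fy=1.9))
```

```text
t 24.45 tcp [ 0.5205 -0.2722  0.2009] F [ 0.2  0.1 -2.8] w 0.021373517613101106
[0.1, -0.1, -0.2] [-0.0006, -0.0032, 0.0014] rows>= 0.1
0.0025694328691994563 [[1.0, -0.02, -0.004], [-0.02, -0.939, -0.344], [0.003, 0.344, -0.939]]
scene yellow_face [([0.522, -0.299, 0.178], 0.84)]
scene yellow_grip [([0.522, -0.269, 0.216], 0.78)]
scene lens []
scene camera [([0.525, -0.296, 0.002], 0.67)]
scene red_grip [([0.588, 0.276, 0.079], 0.74)]
scene green_grip [([0.439, 0.239, 0.082], 0.61)]
scene glue_mid [([0.354, -0.203, 0.046], 0.86), ([0.434, 0.237, -0.001], 0.63)]
scene wax_mid [([0.766, -0.027, 0.021], 0.6), ([0.591, 0.275, 0.007], 0.22)]
scene brush_grip [([0.541, 0.422, 0.009], 0.81), ([0.591, 0.275, 0.004], 0.33)]
tag [ 0.52892942 -0.2612922   0.23249257] expected [ 0.52019007 -0.25746606  0.23182644]
bracket frame extents [[-0.0222, -0.0363, 0.0019], [-0.0008, -0.0306, 0.0311], [0.0177, 0.0206, 0.0516]]
top yellow_face [([0.522, -0.301, 0.175], 0.63)]
top yellow_grip [([0.522, -0.269, 0.212], 0.59)]
top lens [([0.518, -0.45, 0.235], 0.65)]
top camera [([0.519, -0.296, 0.005], 0.93)]
top red_grip [([0.59, 0.275, 0.08], 0.7), ([0.522, -0.29, 0.144], 0.54)]
top green_grip [([0.436, 0.237, 0.084], 0.67)]
top glue_mid []
top wax_mid [([0.768, -0.028, 0.021], 0.67)]
top brush_grip [([0.537, 0.424, 0.013], 0.75)]
tag [nan nan nan] expected [ 0.52019007 -0.25746606  0.23182644]
bracket frame extents [[-0.0199, -0.0334, 0.0021], [-0.0142, 0.0224, 0.0289], [0.0111, 0.0282, 0.0516]]<stdin>:11: RuntimeWarning: Mean of empty slice.
  ret = um.true_divide(
```

View pics/s3.png

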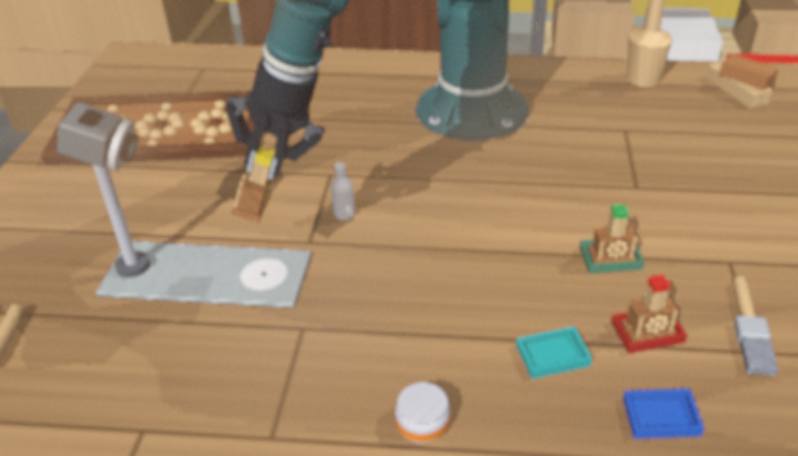

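The final view shows red (655,310) and green (617,240) standing in their nests and yellow held at (255,190) facing the lens. The wax tin, glue bottle and brush have not moved. The measured rosette is within about 5 mm of the viewing point and the arm is still, so I'm handing in.

```bash
python3 -c "
from workcell import robot
print(robot.job_done())"
```

```text
the job is handed in; nothing more can be done
None
```

The red and green brackets are standing released in their own nests, and the arm is holding the yellow one still at the camera's viewing point. I handed the job in at about 25 s of the 72 s allowed; the hand-in gives no verdict.

- **Red and green:** seen from the wrist camera after release, both were 1–2 mm from their nest centres. Their tops were at 0.101 m, as expected for a foot resting on the nest floor.
- **Yellow:** the networks put its rosette at about (0.522, -0.300, 0.176), against a viewing point of about (0.519, -0.298, 0.177). That is within about 5 mm of the point and about 160 mm from the lens. The tool was within 0.3° of the computed 20° tilt, the arm was nearly motionless and the finger opening was 21 mm.
- **Bystanders:** in the last check the glue bottle, wax tin and brush read within a few millimetres of their first positions. The camera was not touched as far as I could see.

Some checks were weaker than the rest:

- **Networks:** in the last check they missed the lens in the scene picture and the glue bottle in the top picture; each was found in the other view.
- **Yellow tag:** the tag-colour check found no pixels in the top view. In the scene view it read about 10 mm off, which I put down to only one side of the tag being visible.
- **Camera direction:** I took the camera's heading (about -91°) from the board and disc to about 1–2°. I did not measure the yellow bracket's angle separately once it was in place.

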